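Fit up four base plates for tack welding

TASK

Fit up the four base plates for tacking: stand each loose steel piece - the round tube, the square tube, the channel and the lifting lug - upright on the plate that has its outline marked in white, centred in the outline and lined up with it, with the channel's open side facing the way it is drawn. Set the pieces down rather than dropping them, do not push the plates out of place, and leave the tin of contact tips and the tape measure where they are.

Things in the scene. Friction and masses are not known exactly. Their poses are not given: they have to be found in the camera images.
- round_tube: Short galvanised (bright silver) round tube standing on end: 48 mm outside diameter, 41.6 mm bore, 60 mm tall, about 0.2 kg. Origin: centre of its underside, z up along the tube.
- square_tube: Short square tube in red-oxide primer standing on end: 40 x 40 mm outside, 3 mm wall, 60 mm tall, about 0.2 kg. Origin: centre of its underside; x and y square to its walls, z up. It fits its outline in any of four quarter turns.
- channel: Short U-channel in blue primer standing on end, a U from above: web 50 mm wide (y) and 5 mm thick, two 5 mm flanges, outer faces at y = -25 and +25 mm; 38 mm from back to flange tips, 60 mm tall, 0.27 kg. Origin: underside, middle of the web's outer (back) face; x points from the web to the open side (footprint centre at x = +19 mm); z up.
- lug: Yellow-zinc lifting lug (pad eye) standing on its straight edge: a plate 56 mm long (along x) and 16 mm thick (along y), 58 mm tall, with a rounded top (radius 25 mm) and an 18 mm hole along y centred 33 mm up; about 0.3 kg. Origin: centre of its underside, z up. It fits its outline either way round.
- plate_round: Loose dark steel base plate, 96 x 96 x 8 mm, 0.58 kg, flat on the bench, a bolt hole in each corner. Origin: centre of its underside, z up; top face at z = 8 mm. White lines (3 mm wide, just outside the footprint) show a circle, 48 mm inside diameter, centred on the plate: the place of the round tube.
- plate_square: Loose dark steel base plate, 96 x 96 x 8 mm, 0.58 kg, flat on the bench, a bolt hole in each corner. Origin: centre of its underside, z up; top face at z = 8 mm. White lines (3 mm wide, just outside the footprint) show a 40 x 40 mm square centred on the plate, sides along the plate's edges: the place of the square tube.
- plate_channel: Loose dark steel base plate, 96 x 96 x 8 mm, 0.58 kg, flat on the bench, a bolt hole in each corner. Origin: centre of its underside, z up; top face at z = 8 mm. White lines (3 mm wide, just outside the footprint) show the channel's U: web along y, its back at x = -19 mm, flanges reaching to x = +19 mm, outer faces at y = -25 and +25 mm, open towards +x. Rightly placed, channel and plate x axes agree.
- plate_lug: Loose dark steel base plate, 96 x 96 x 8 mm, 0.58 kg, flat on the bench, a bolt hole in each corner. Origin: centre of its underside, z up; top face at z = 8 mm. White lines (3 mm wide, just outside the footprint) show a 56 x 16 mm rectangle centred on the plate, long side along the plate's x: the place of the lug.
- tin: Small open green tin of copper contact tips, 54 mm diameter, 28 mm tall, among the work; to be left alone. Origin: centre of its underside.
- tape: Orange tape measure lying flat, 58 x 58 x 30 mm, among the work; to be left alone. Origin: centre of its underside. (A small red and steel magnetic square, about 55 mm across and 16 mm tall, also lies among the work and is not listed.)
Not all that is in view belongs to the job. Of the things that look like the lug, take the one that is farthest to the robot's right at the start.

How it is judged (in metres and radians):
At the end, for the whole second after the job is handed in: Each piece stands upright (within 0.08 rad) and at rest on top of its own plate, within 8 mm of its outline's centre (channel: along each axis) and 0.14 rad of its lines (round: any; square: any quarter turn; lug: either way; channel: as drawn); plates within 20 mm of their start (horizontal distance between round_tube and plate_round below 0.008 m and z of round_tube in the frame of plate_round between 0.004 and 0.012 m and angle between each of round_tube, square_tube, channel, lug's own z axis and vertical below 0.08 rad and linear speed of each of round_tube, square_tube, channel, lug below 0.02 m/s and distance of each of plate_round, plate_square, plate_channel, plate_lug from where it was at the start of the episode below 0.02 m and horizontal distance between square_tube and plate_square below 0.008 m and z of square_tube in the frame of plate_square between 0.004 and 0.012 m and (angle between the x axis of square_tube and the x axis of plate_square, either way round below 0.14 rad or angle between the x axis of square_tube and the y axis of plate_square, either way round below 0.14 rad) and x of channel in the frame of plate_channel between -0.027 and -0.011 m and y of channel in the frame of plate_channel between -0.008 and 0.008 m and z of channel in the frame of plate_channel between 0.004 and 0.012 m and angle between the x axis of channel and the x axis of plate_channel, either way round below 0.14 rad and horizontal distance between lug and plate_lug below 0.008 m and z of lug in the frame of plate_lug between 0.004 and 0.012 m and angle between the x axis of lug and the x axis of plate_lug, either way round below 0.14 rad); the robot touches nothing.
It fails at once if the tin of contact tips is shoved more than 20 mm (distance of tin from where it was at the start of the episode above 0.02 m).
It fails at once if the tape measure is shoved more than 20 mm (distance of tape from where it was at the start of the episode above 0.02 m).
It fails at once if a piece is dropped: in mid-air, its underside over 45 mm above the bench, touching nothing ((height (world z) of round_tube above 0.045 m and contact force between round_tube and anything else below 0.01 N) or (height (world z) of square_tube above 0.045 m and contact force between square_tube and anything else below 0.01 N) or (height (world z) of channel above 0.045 m and contact force between channel and anything else below 0.01 N) or (height (world z) of lug above 0.045 m and contact force between lug and anything else below 0.01 N)).
It also fails if it takes over 118 s, if anything falls off the work surface, if the arm or the gripper's body presses on something with over 40 N, if the wrist force passes 120 N, or if a joint passes its speed limit or range.

ROBOT

A 7-joint arm with a two-finger parallel gripper is mounted at the origin on the work surface. World frame = base frame: x ahead of the robot, y to its left, z up, the work surface at z = 0. Lengths are in m, angles in degrees, forces in N, time in s.
With the tool pointing down it reaches from about 0.4 to 0.75 m from the base axis. Payload 19.5 kg.
Tool frame: the origin (TCP) lies at the centre of the arm's flange, where the gripper is bolted on; the fingertips stand 173 mm ahead of it and the grasp point (between the pads) lies 155 mm ahead of it; z points along the fingers, y is the direction in which the jaws open and shut (so a half turn about z gives the same grasp; the last joint's range is limited). The gripper opens to 85 mm and grips with 20 to 120 N. Pads are 22 mm wide; open, the fingers measure 114 mm over their backs; the gripper's body (76 mm by 85 mm) begins 54 mm behind the grasp point. The pads swing forward as they close: fully open they stand 13 mm farther back than shut.
Start: joints at [70.491, 40.479, -1.581, 85.061, 1.261, 54.483, -4.326], TCP at [0.169, -0.55, 0.405] pointing down, gripper open.
Joint ranges: [-155.06, 155.06], [-18.47, 123.98], [-90, 86.84], [0, 140.48], [-83.41, 263.41], [0, 116], [-161.91, 161.91]. Speed limits (degrees/s): [108.29, 108.29, 147.25, 147.25, 172.46, 172.46, 172.46].

INTERFACE

Orientations are given as [roll, pitch, yaw] about the fixed x, y, z axes, in that order (R = Rz(yaw) Ry(pitch) Rx(roll)).
In Python, from plant import robot gives the robot as it stands.
- The arm moves only by the tool servo_tool, never from a script. Its argument "series" is a list of rows, each a list of 7 numbers: the turn, a rotation vector about the tool's x, y, z in rad, then the shift along the tool's x, y, z in mm, then the opening, from 0 (shut) to 1 (fully open). In form: [[rx, ry, rz, x, y, z, claw], ...]. A call has 1 to 12 rows; each row shifts and turns the commanded pose from where the row before left it, along the tool's axes as they then stand; what a row does not reach is not made up. A row lasts 1/12 s, in which the tool goes at most 41.7 mm and 7.16 degrees, less where a joint would pass 70% of its speed; a pose out of reach is approached as far as the arm can. A call with a gripper value outside its range is refused whole. The fingers move at their own pace and stop on an object; "newtons" is the grip in N (left out, the last holds). Time passes only in rows, so rows that do not move let the fingers close. It gives the time, the measured TCP pose, the force and the opening at its end, in the units of the state.
- robot.get_state(): the state, without advancing time (a new reading comes with each control period).
- robot.camera(name): name is "side" or "top"; returns a dict with "frame" (480x640x3 uint8, red, green, blue), "range_z" (480x640 float32, m along the optical axis (not along the pixel's ray), 0 where there is no reading), "fx", "fy", "cx", "cy" (pixels), "distortion" ([k1, k2, p1, p2, k3] as OpenCV has them; the pictures are not rectified), "pose" (4x4, takes a point from camera to world coordinates). Camera axes: x right, y down, z forward; pixel columns grow to the right and rows downward; lengths in m; the calibration is good to about 2 mm. A picture is of the moment at which its call begins.
- robot.sign_off(): hands the job in, once; it reports no verdict.
The state is a dict: "t": time; "joints": joint angles; "joint_velocities": joint speeds; "joint_torque": joint torques, N m; "ee_pos": TCP position; "eef_rot": TCP orientation; "wrist_force": force on the tool from outside, world axes, zero at the start; "ft_torque": the same for the moment, N m; "finger_gap": finger opening in m.
Only numpy, scipy, OpenCV 4.12 (cv2) and the standard library are available. Lean on these libraries where they do the work, as an engineer would, in place of code of your own. Each camera call takes 0.05 s, during which the arm holds its last target.

## Working session

There is one attempt and no reset: what is moved stays moved. The work goes in short steps, Python scripts to look and compute and a tool call to move; the robot and the scene stay as the last step left them, time stands still between calls to the robot, and variables do not carry over. Pictures are saved under pics/ and viewed, and the job is handed in when it is done.

Besides the shell and the picture viewer there is one more tool, called as name([rows], argument=value, ...), one row to a line, values as JSON. servo_tool: Moves the arm, as the interface text tells. Its arguments: {"type":"object","properties":{"series":{"type":"array","items":{"type":"array","items":{"type":"number"}}},"newtons":{"type":"number"}},"required":["series"]}

```bash
ls; mkdir -p pics; python3 - <<'E'
from plant import robot
import cv2,pickle
print(robot.get_state())
for n in ("side","top"):
    c=robot.camera(n); pickle.dump(c,open(n+"0.pkl","wb"))
    cv2.imwrite(f"pics/{n}0.png",c["frame"][:,:,::-1])
    print(n,c["fx"],c["fy"],c["cx"],c["cy"],c["distortion"],c["pose"])
E
```

```text
pics
{'t': 0.0, 'joints': array([70.48926173, 40.51402706, -1.58022989, 85.08197706,  1.25814685,
       54.48017395, -4.32733417]), 'joint_velocities': array([ 0.00013111,  0.04715481,  0.0295038 , -0.006506  , -0.02236612,
        0.05443027,  0.08436569]), 'joint_torque': array([-1.73618071e-03, -8.83204436e+01,  1.23466831e+00, -2.36173153e+01,
        1.69845542e-02,  6.30590046e-03,  1.05468189e-04]), 'ee_pos': array([ 0.16925948, -0.54946395,  0.40423662]), 'eef_rot': array([-1.79941087e+02,  1.19728587e-03,  1.71169936e+01]), 'wrist_force': array([-0.53171923, -0.37965822, -0.45523346]), 'ft_torque': array([ 0.02823131,  0.05923915, -0.01127336]), 'finger_gap': 0.08533419889503635}
side 454.615010395995 454.615010395995 325.05556712439034 237.6494493054917 [0.01622186 0.         0.         0.         0.        ] [[ 0.96959794 -0.17383607  0.17222328  0.31758799]
 [-0.2438477  -0.62757528  0.73938324 -0.7676414 ]
 [-0.02044841 -0.75890071 -0.65088522  0.71142806]
 [ 0.          0.          0.          1.        ]]
top 447.9144104753935 447.9144104753935 319.3217644023549 237.23102067464595 [-0.02434904  0.          0.          0.          0.        ] [[ 0.00576927 -0.98717217  0.15955505  0.32350798]
 [-0.99947097 -0.01079959 -0.03067804  0.00970115]
 [ 0.03200764 -0.15929365 -0.98671224  1.0878084 ]
 [ 0.          0.          0.          1.        ]]
```

View pics/top0.png

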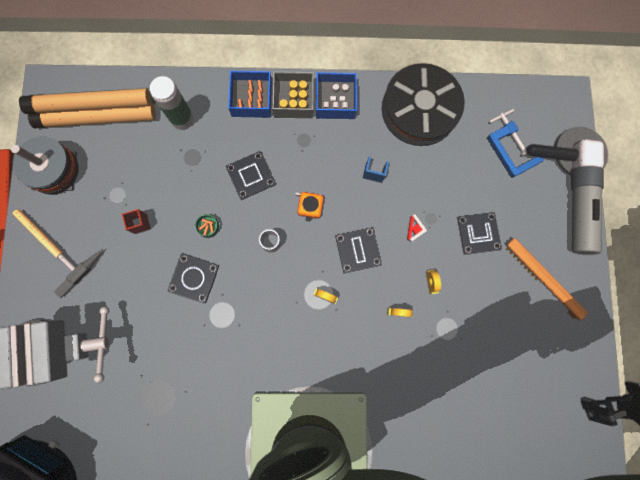

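View pics/side0.png

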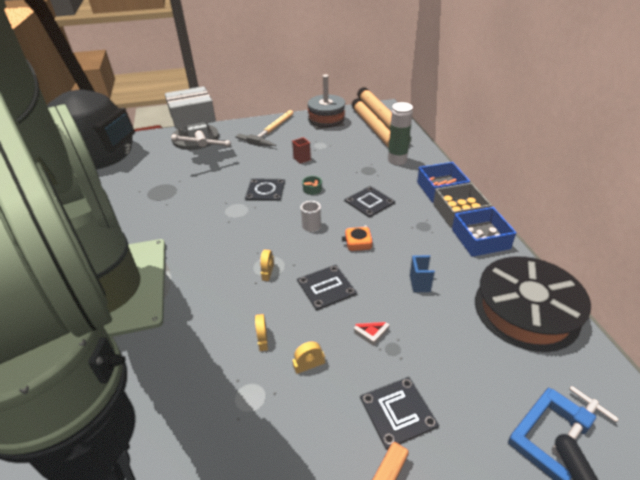

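The top view shows the plates with a square outline (250,175), a circle (193,278), the lug rectangle (358,250) and the U (480,233). The pieces are the square tube (135,220), round tube (270,240) and channel (376,168).

There are three lug-like things in the top view: (326,296), (400,312) and (433,281). The robot's right is −y, which is image right, so the one at (433,281) fits. I'll confirm it in an enlarged crop.

```bash
cat > h.py <<'E'
import numpy as np,cv2,pickle
def K(c): return np.array([[c["fx"],0,c["cx"]],[0,c["fy"],c["cy"]],[0,0,1]])
def rays(c,uv):
    n=cv2.undistortPoints(np.asarray(uv,float).reshape(-1,1,2),K(c),np.array(c["distortion"])).reshape(-1,2)
    return np.c_[n,np.ones(len(n))]
def plane(c,uv,z):
    d=rays(c,uv)@c["pose"][:3,:3].T; o=c["pose"][:3,3]
    return o+d*((z-o[2])/d[:,2])[:,None]
def cloud(c,mask):
    v,u=np.nonzero(mask&(c["range_z"]>0)); 
    p=rays(c,np.c_[u,v])*c["range_z"][v,u][:,None]
    return p@c["pose"][:3,:3].T+c["pose"][:3,3], np.c_[u,v]
def proj(c,P):
    T=np.linalg.inv(c["pose"]); r,_=cv2.Rodrigues(T[:3,:3])
    return cv2.projectPoints(np.asarray(P,float).reshape(-1,3),r,T[:3,3],K(c),np.array(c["distortion"]))[0].reshape(-1,2)
def crop(c,u,v,w,name,s=8):
    im=c["frame"][v-w:v+w,u-w:u+w,::-1]
    return cv2.resize(im,None,fx=s,fy=s,interpolation=cv2.INTER_NEAREST)
E
python3 - <<'E'
from h import *
t=pickle.load(open("top0.pkl","rb")); s=pickle.load(open("side0.pkl","rb"))
im=cv2.resize(t["frame"][255:335,300:460,::-1],None,fx=5,fy=5,interpolation=cv2.INTER_CUBIC); cv2.imwrite("pics/lugs.png",im)
a=[cv2.resize(t["frame"][v-25:v+25,u-33:u+33,::-1],(396,300),interpolation=cv2.INTER_CUBIC) for u,v in((376,168),(480,233),(250,175),(358,250))]
cv2.imwrite("pics/four.png",np.vstack([np.hstack(a[:2]),np.hstack(a[2:])]))
# depth check
for n,(u,v) in dict(bench=(300,350),plate=(375,255),spot=(240,200)).items():
    m=np.zeros((480,640),bool); m[v-2:v+3,u-2:u+3]=1; print(n,cloud(t,m)[0].mean(0))
hsv=cv2.cvtColor(t["frame"],cv2.COLOR_RGB2HSV)
for n,(u,v) in dict(sq=(135,220),rt=(270,240),ch=(376,168),lug=(433,281),lug2=(400,312),lug3=(326,296),tin=(208,225),tape=(311,205),mag=(416,228)).items():
    m=np.zeros((480,640),bool); m[v-24:v+25,u-24:u+25]=1
    P,uv=cloud(t,m); k=P[:,2]>0.02; Q=P[k]; zt=np.percentile(Q[:,2],90) if len(Q) else 0
    print(n,len(Q),"zmax",zt); 
    k2=P[:,2]>zt-0.008 
    r=cv2.minAreaRect(P[k2][:,:2].astype(np.float32)*1000); print("   top rect",np.round(r[0],1),np.round(r[1],1),round(r[2],1),k2.sum())
for n,(u,v) in dict(round=(193,278),square=(250,175),channel=(480,233),lug=(358,250)).items():
    m=np.zeros((480,640),np.uint8); m[v-30:v+31,u-30:u+31]=1
    d=((hsv[:,:,2]<95)&(m>0)).astype(np.uint8)
    cs,_=cv2.findContours(d,cv2.RETR_EXTERNAL,cv2.CHAIN_APPROX_NONE); c=max(cs,key=cv2.contourArea).reshape(-1,2)
    r=cv2.minAreaRect(plane(t,c,.008)[:,:2].astype(np.float32)*1000); print("plate",n,np.round(r[0],1),np.round(r[1],1),round(r[2],1))
    w=((hsv[:,:,2]>150)&(hsv[:,:,1]<60)&(m>0)).astype(np.uint8)
    hull=cv2.convexHull(c); 
    vv,uu=np.nonzero(w); k=[cv2.pointPolygonTest(hull.astype(np.float32),(float(x),float(y)),True)>6 for x,y in zip(uu,vv)]
    p=plane(t,np.c_[uu,vv][k],.008)[:,:2].astype(np.float32)*1000
    r=cv2.minAreaRect(p); print("   white",np.round(r[0],1),np.round(r[1],1),round(r[2],1),"mean",p.mean(0).round(1),len(p))
E
```

```text
bench [ 0.22864749  0.02005407 -0.00055348]
plate [ 0.45565926 -0.15988522  0.00844988]
spot [0.59033166 0.17311227 0.00222815]
sq 359 zmax 0.0603501349102256
   top rect [528.  412.9] [41.9 41.8] 19.6 141
rt 191 zmax 0.06089424087192019
   top rect [483.3  94.3] [45.1 46.6] 3.4 101
ch 237 zmax 0.06208406703473886
   top rect [ 663.3 -159.5] [49.9 37.6] 77.2 122
lug 237 zmax 0.058087616753282625
   top rect [ 390.5 -296.5] [37.8 17.7] 7.3 114
lug2 167 zmax 0.05834258534277566
   top rect [ 317.8 -216.2] [37.8 15.8] 86.4 109
lug3 176 zmax 0.058208379768834306
   top rect [355.4 -37.8] [37.  15.8] 67.9 110
tin 141 zmax 0.03003292469623453
   top rect [521.  248.2] [51.8 51.9] 5.8 108
tape 558 zmax 0.03254452564554831
   top rect [570.9   2.5] [62.1 67.4] 82.3 509
mag 4 zmax 0.020943451992786088
   top rect [ 522.7 -252.5] [49.7 50.8] 34.7 227
plate round [397.8 276.3] [96.9 96.5] 73.8
   white [396.2 279. ] [53.4 54.6] 46.7 mean [396.1 278.6] 144
plate square [654.  148.5] [97.7 95.9] 25.4
   white [654.7 149.6] [48.2 47.2] 25.7 mean [654.4 149.4] 134
plate channel [ 514.4 -419.9] [95.4 96.4] 7.4
   white [ 514.  -421.9] [44.8 58.1] 7.4 mean [ 510.4 -422.8] 194
plate lug [ 469.3 -117.7] [94.5 94.8] 12.6
   white [ 469.  -118.7] [64. 24.] 12.2 mean [ 469.2 -118.7] 134
```

View pics/lugs.png

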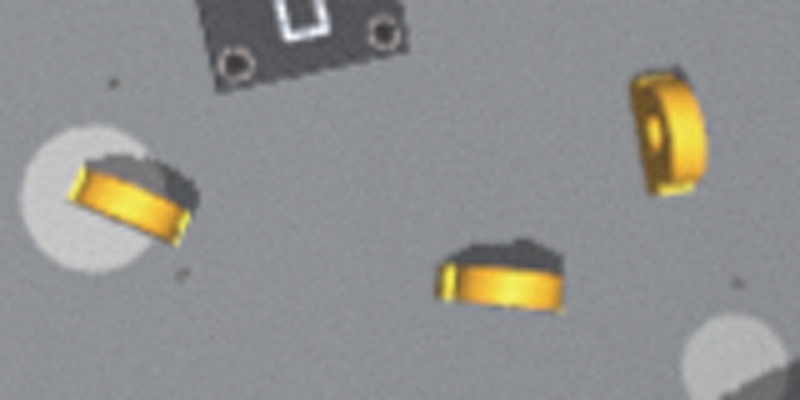

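View pics/four.png

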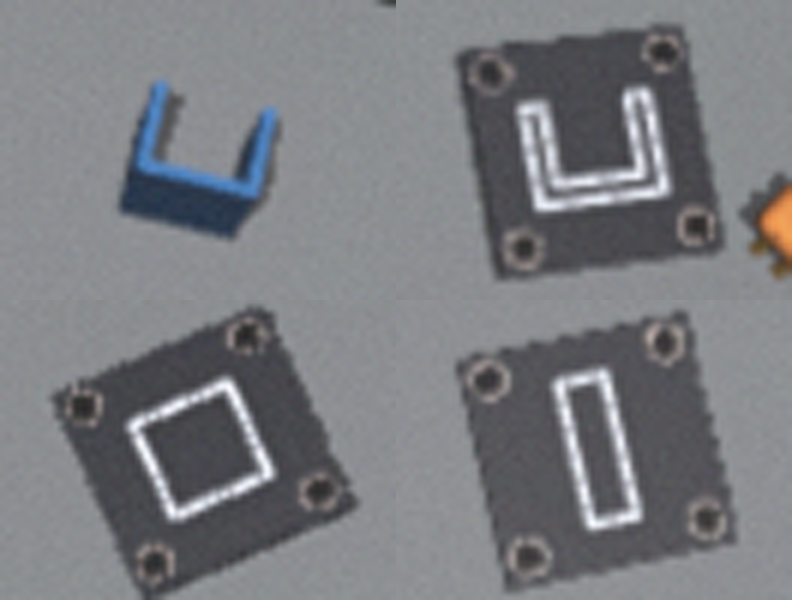

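The crop confirms it: the right-hand yellow piece, at crop (670,130), is a standing pad eye with its hole and rounded top. It's at about y = −0.30, the farthest right of the three. The U opens up-image and slightly left, so its plate yaw is about +7°. The channel opens up and slightly right, yaw about −13°. I'll refine all of these with both cameras.

```bash
python3 - <<'E'
from h import *
C={n:pickle.load(open(n+"0.pkl","rb")) for n in("top","side")}
A={}
for n,c in C.items():
    A[n]=cloud(c,np.ones((480,640),bool))[0]
for n,(x,y) in dict(sq=(528,413),rt=(483,94),ch=(663,-160),lug=(390,-296)).items():
    tot=[]
    for cn in C:
        P=A[cn]*1000; k=(np.hypot(P[:,0]-x,P[:,1]-y)<48)&(P[:,2]>14); Q=P[k]; tot.append(Q)
        r=cv2.minAreaRect(Q[:,:2].astype(np.float32)); print(n,cn,"all",np.round(r[0],1),np.round(r[1],1),round(r[2],1),len(Q),"top z",np.percentile(Q[:,2],95))
        T=Q[Q[:,2]>53]; r=cv2.minAreaRect(T[:,:2].astype(np.float32)); print("      top",np.round(r[0],1),np.round(r[1],1),round(r[2],1),len(T))
    Q=np.vstack(tot); r=cv2.minAreaRect(Q[:,:2].astype(np.float32)); print("   both",np.round(r[0],1),np.round(r[1],1),round(r[2],1))
c=C["side"]; hsv=cv2.cvtColor(c["frame"],cv2.COLOR_RGB2HSV)
for n,(x,y) in dict(round=(396,279),square=(654,149),channel=(514,-422),lug=(469,-119)).items():
    w=((hsv[:,:,2]>150)&(hsv[:,:,1]<60)); vv,uu=np.nonzero(w); p=plane(c,np.c_[uu,vv],.008)[:,:2]*1000
    p=p[(np.abs(p-[x,y])<36).all(1)].astype(np.float32)
    # keep biggest cluster
    if len(p)>5:
        r=cv2.minAreaRect(p); print("side white",n,np.round(r[0],1),np.round(r[1],1),round(r[2],1),len(p))
E
```

```text
sq top all [527.6 413. ] [42.2 41.9] 18.6 394 top z 61.043498872870714
      top [528.  412.9] [41.9 41.8] 19.6 138
sq side all [528.6 413.8] [43.2 46.1] 17.4 332 top z 58.692157118028135
      top [528.6 414.4] [42.4 45.1] 18.6 81
   both [528.2 413.8] [43.7 46.1] 18.4
rt top all [483.  94.] [45.8 47. ] 3.7 206 top z 61.5880576660407
      top [483.3  94.3] [45.1 46.6] 3.4 101
rt side all [484.3  93.9] [46.8 51.6] 13.3 462 top z 59.157159596097166
      top [484.4  94. ] [46.  49.1] 16.8 114
   both [484.   93.8] [47.  51.6] 16.2
ch top all [ 663.8 -159.5] [50.3 39.1] 77.7 257 top z 63.097486767640596
      top [ 663.3 -159.5] [49.9 37.6] 77.2 124
ch side all [ 665.  -157.6] [55.4 38.6] 76.8 658 top z 59.670635639059014
      top [ 664.7 -157.3] [55. 38.] 76.4 183
   both [ 664.5 -157.5] [55.4 39.7] 76.8
lug top all [ 390.8 -296.2] [55.7 17.7] 8.3 255 top z 58.759895276889715
      top [ 391.  -295.7] [36.7 16.2] 7.3 96
lug side all [ 392.2 -295.5] [56.1 18.6] 7.2 578 top z 57.38209670736286
      top [ 391.9 -295.8] [29.6 18.5] 4.4 128
   both [ 391.5 -295.5] [57.4 18.7] 9.1
side white round [395.7 279.6] [54.2 52.9] 18.4 78
side white square [653.7 149.6] [50.6 49.7] 25.9 109
side white channel [ 513.7 -420.1] [47.5 59. ] 7.8 579
side white lug [ 468.2 -117.5] [65.6 26.9] 12.4 192
```

```bash
cat > go.py <<'E'
import sys,math
from plant import robot
# go.py x y z yaw (mm,deg): totals in tool axes after turning (world->tool), tool pointing down
s=robot.get_state(); p=s["ee_pos"]*1000; r,pi,ya=s["eef_rot"]
X,Y,Z,W=map(float,sys.argv[1:5])
dx,dy,dz=X-p[0],Y-p[1],Z-p[2]; a=math.radians(W)
turn=-((W-ya+180)%360-180)
print("t %.2f"%s["t"],"pos",p.round(1),"rpy",s["eef_rot"].round(2),"F",s["wrist_force"].round(1),"gap",round(s["finger_gap"]*1000,1),"J",s["joints"].round(0))
print("turn z rad %.3f (min rows %.1f) | after turn: x %.1f y %.1f z %.1f mm (rows %.1f)"%(math.radians(turn),abs(turn)/7.16,math.cos(a)*dx+math.sin(a)*dy,math.sin(a)*dx-math.cos(a)*dy,-dz,math.hypot(dx,dy,dz)/41.7))
E
python3 go.py 391.3 -295.9 300 8
```

```text
t 0.10 pos [ 169.2 -549.5  404.3] rpy [-179.95    0.     17.12] F [ 0.2  0.5 -0.1] gap 85.3 J [70. 41. -2. 85.  1. 54. -4.]
turn z rad 0.159 (min rows 1.3) | after turn: x 255.2 y -220.2 z 104.3 mm (rows 8.5)
```

servo_tool([
  [0,0,0.08,0,0,0,1],
  [0,0,0.08,0,0,0,1],
  [0,0,0,25.5,-22,10.4,1],
  [0,0,0,25.5,-22,10.4,1],
  [0,0,0,25.5,-22,10.4,1],
  [0,0,0,25.5,-22,10.4,1],
  [0,0,0,25.5,-22,10.4,1],
  [0,0,0,25.5,-22,10.4,1],
  [0,0,0,25.5,-22,10.4,1],
  [0,0,0,25.5,-22,10.4,1],
  [0,0,0,25.5,-22,10.4,1],
  [0,0,0,25.5,-22,10.4,1],
], newtons=50)

```text
t: 1.1
ee_pos: [0.3922, -0.295, 0.3001]
eef_rot: [-180.0, 0.0, 7.9]
wrist_force: [1.2, -0.4, 0.1]
finger_gap: 0.0853
```

```bash
python3 go.py 391.3 -295.9 193 8
```

```text
t 1.10 pos [ 392.2 -295.   300.1] rpy [-1.7999e+02  1.0000e-02  7.9500e+00] F [ 1.2 -0.4  0.1] gap 85.3 J [ 31.  43.   4. 110.  -7.  27. -42.]
turn z rad -0.001 (min rows 0.0) | after turn: x -1.0 y 0.8 z 107.1 mm (rows 2.6)
```

servo_tool([
  [0,0,0,-1,1,20,1],
  [0,0,0,0,0,20,1],
  [0,0,0,0,0,20,1],
  [0,0,0,0,0,17,1],
  [0,0,0,0,0,15,1],
  [0,0,0,0,0,15,1],
  [0,0,0,0,0,0,1],
  [0,0,0,0,0,0,0],
  [0,0,0,0,0,0,0],
  [0,0,0,0,0,0,0],
  [0,0,0,0,0,0,0],
  [0,0,0,0,0,0,0],
])

```text
t: 2.1
ee_pos: [0.3906, -0.2975, 0.1942]
eef_rot: [180.0, -0.0, 8.0]
wrist_force: [-0.4, -0.9, 0.0]
finger_gap: 0.0258
```

servo_tool([
  [0,0,0,0,0,0,0],
  [0,0,0,0,0,0,0],
  [0,0,0,0,0,0,0],
  [0,0,0,0,0,0,0],
])

```text
t: 2.43
ee_pos: [0.3906, -0.2975, 0.1942]
eef_rot: [180.0, -0.0, 8.0]
wrist_force: [0.2, 2.0, 7.3]
finger_gap: 0.0154
```

```bash
python3 go.py 468.7 -118.1 290 12.3
```

```text
t 2.43 pos [ 390.6 -297.5  194.2] rpy [ 1.7999e+02 -2.0000e-02  7.9500e+00] F [0.2 2.  7.3] gap 15.4 J [ 32.  55.   2. 112.  -7.  13. -41.]
turn z rad -0.076 (min rows 0.6) | after turn: x 114.5 y -158.6 z -95.8 mm (rows 5.2)
```

servo_tool([
  [0,0,0,0,0,-10,0],
  [0,0,-0.019,0,0,-15,0],
  [0,0,-0.019,0,0,-20,0],
  [0,0,-0.019,0,0,-25,0],
  [0,0,-0.019,0,0,-26,0],
  [0,0,0,0,0,0,0],
])

```text
t: 2.93
ee_pos: [0.3908, -0.2978, 0.294]
eef_rot: [179.8, -0.2, 12.4]
wrist_force: [0.1, -0.5, -2.3]
finger_gap: 0.0155
```

```bash
python3 go.py 468.7 -118.1 290 12.3; python3 - <<'E'
from plant import robot
import cv2
from h import *
c=robot.camera("side"); cv2.imwrite("pics/s1.png",c["frame"][:,:,::-1])
E
```

```text
t 2.93 pos [ 390.8 -297.8  294. ] rpy [179.79  -0.19  12.36] F [ 0.1 -0.5 -2.3] gap 15.5 J [ 32.  44.   3. 110.  -5.  26. -39.]
turn z rad 0.001 (min rows 0.0) | after turn: x 114.4 y -159.0 z 4.0 mm (rows 4.7)
```

View pics/s1.png

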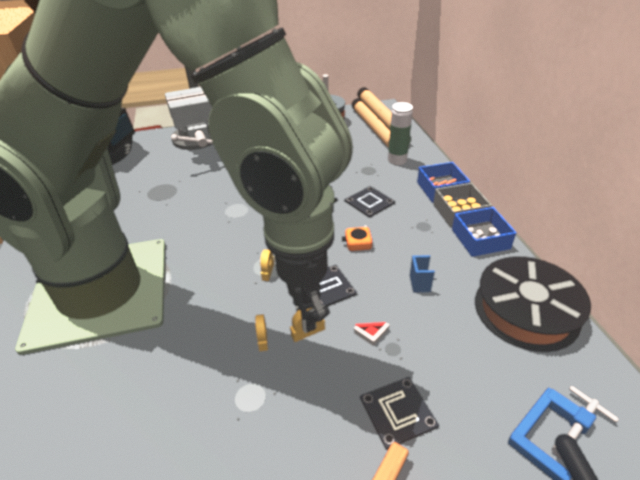

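The picture shows the lug lifted in the jaws at (308,325), with nothing else moved. I'll measure its seat in the grip.

```bash
cat > held.py <<'E'
import sys
from plant import robot
from h import *
# held.py h_lo h_hi : colour mask, report extents in tool frame
s=robot.get_state(); p=s["ee_pos"]*1000; a=np.radians(s["eef_rot"][2])
lo,hi,sm=map(int,sys.argv[1:4])
tx=np.array([np.cos(a),np.sin(a)]); ty=np.array([np.sin(a),-np.cos(a)])
for n in("side","top"):
    c=robot.camera(n); h=cv2.cvtColor(c["frame"],cv2.COLOR_RGB2HSV)
    P,uv=cloud(c,(h[:,:,0]>=lo)&(h[:,:,0]<=hi)&(h[:,:,1]>sm)); P=P*1000
    k=(np.hypot(P[:,0]-p[0],P[:,1]-p[1])<60)&(P[:,2]<p[2]-85)&(P[:,2]>p[2]-230); P=P[k]
    if len(P)<10: print(n,"few",len(P)); continue
    X=(P[:,:2]-p[:2])@tx; Y=(P[:,:2]-p[:2])@ty; Z=P[:,2]
    f=lambda v:(np.percentile(v,[1,99])).round(1)
    print(n,len(P),"x",f(X),"y",f(Y),"z",f(Z), "zrel",f(Z-p[2]))
    # bottom edge tilt along x
    b=[(xx,np.percentile(Z[np.abs(X-xx)<4],3)) for xx in np.arange(-28,29,7) if (np.abs(X-xx)<4).sum()>5]
    b=np.array(b); print("   bottom",b.round(1).tolist())
    for zb in range(-190,-110,10):
        q=(Z-p[2]>zb)&(Z-p[2]<zb+10)
        if q.sum()>8: print("   zrel",zb,"x",f(X[q]),"y",f(Y[q]))
E
python3 held.py 15 35 120
```

```text
side 331 x [-25.7  25.2] y [-3.9 10.5] z [101.4 152.6] zrel [-190.6 -139.4]
   bottom [[-28.0, 101.8], [-21.0, 102.4], [-14.0, 102.5], [-7.0, 103.0], [0.0, 102.0], [7.0, 101.7], [14.0, 103.0], [21.0, 102.3], [28.0, 102.3]]
   zrel -190 x [-25.8  25.2] y [ 1.6 10.6]
   zrel -180 x [-25.8  24.9] y [-3.9 10.5]
   zrel -170 x [-23.4  24.6] y [-0.6 10.6]
   zrel -160 x [-22.7 -12.9] y [-2.9 10.4]
   zrel -150 x [-19.5  -9. ] y [-5.2 10.1]
top 112 x [-26.   28.2] y [-17.5   6.5] z [ 99.2 186.4] zrel [-192.8 -105.6]
   bottom [[-28.0, 106.9], [-21.0, 102.8], [-14.0, 100.7], [14.0, 103.7], [21.0, 100.6], [28.0, 106.4]]
   zrel -190 x [-24.3  26.6] y [-5.9 -4.4]
   zrel -180 x [-26.3  28.4] y [-6.5  8.2]
   zrel -170 x [-24.5  27.3] y [-6.7  5.5]
   zrel -160 x [-24.   24.6] y [-5.6  6.2]
   zrel -150 x [-21.   23.3] y [-5.9  6.1]
```

servo_tool([
  [0,0,0,19,-26.5,0,0],
  [0,0,0,19,-26.5,0,0],
  [0,0,0,19,-26.5,0,0],
  [0,0,0,19,-26.5,0,0],
  [0,0,0,19,-26.5,0,0],
  [0,0,0,19.4,-26.5,0,0],
  [0,0,0,0,0,20,0],
  [0,0,0,0,0,20,0],
  [0,0,0,0,0,20,0],
  [0,0,0,0,0,15,0],
  [0,0,0,0,0,10,0],
  [0,0,0,0,0,0,0],
])

```text
t: 4.08
ee_pos: [0.4679, -0.1177, 0.2027]
eef_rot: [-179.9, 0.2, 12.3]
wrist_force: [-0.3, -0.5, -3.7]
finger_gap: 0.0156
```

```bash
python3 go.py 468.7 -118.1 203 12.3
```

```text
t 4.08 pos [ 467.9 -117.7  202.7] rpy [-1.7993e+02  1.6000e-01  1.2280e+01] F [-0.3 -0.5 -3.7] gap 15.6 J [  8.  54.   3. 114. -13.  13. -55.]
turn z rad -0.000 (min rows 0.0) | after turn: x 0.7 y 0.5 z -0.3 mm (rows 0.0)
```

servo_tool([
  [0,0,0,0.5,0.5,0,0],
  [0,0,0,0,0,0,0],
])

```text
t: 4.25
ee_pos: [0.4691, -0.1182, 0.2047]
eef_rot: [-180.0, 0.0, 12.3]
wrist_force: [0.2, 0.0, -2.5]
finger_gap: 0.0154
```

Settled at 204.7, so about 2.5 mm still to go. I'll lower in small steps and watch the force.

servo_tool([
  [0,0,0,0,0,1.5,0],
  [0,0,0,0,0,0,0],
  [0,0,0,0,0,0,0],
])

```text
t: 4.5
ee_pos: [0.469, -0.1181, 0.2033]
eef_rot: [-180.0, -0.0, 12.3]
wrist_force: [-0.6, -0.1, -3.7]
finger_gap: 0.0153
```

servo_tool([
  [0,0,0,0,0,1,0],
  [0,0,0,0,0,0,0],
  [0,0,0,0,0,0,0],
])

```text
t: 4.75
ee_pos: [0.469, -0.1181, 0.2022]
eef_rot: [-180.0, -0.0, 12.3]
wrist_force: [0.0, -0.7, -2.3]
finger_gap: 0.0156
```

servo_tool([
  [0,0,0,0,0,0.7,0],
  [0,0,0,0,0,0,0],
  [0,0,0,0,0,0,0],
])

```text
t: 5.0
ee_pos: [0.4691, -0.1181, 0.2017]
eef_rot: [-180.0, -0.0, 12.3]
wrist_force: [-0.3, 0.1, 4.3]
finger_gap: 0.0154
```

servo_tool([
  [0,0,0,0,0,0.7,0],
  [0,0,0,0,0,0,0],
  [0,0,0,0,0,0,0],
])

```text
t: 5.25
ee_pos: [0.469, -0.1181, 0.2016]
eef_rot: [180.0, -0.0, 12.3]
wrist_force: [-2.2, 2.6, 23.8]
finger_gap: 0.0154
```

servo_tool([
  [0,0,0,0,0,-0.7,0],
  [0,0,0,0,0,0,0],
  [0,0,0,0,0,0,0.3],
  [0,0,0,0,0,0,0.6],
  [0,0,0,0,0,0,0.8],
  [0,0,0,0,0,0,1],
  [0,0,0,0,0,0,1],
  [0,0,0,0,0,-15,1],
  [0,0,0,0,0,-25,1],
  [0,0,0,0,0,-30,1],
  [0,0,0,0,0,-28,1],
  [0,0,0,0,0,0,1],
])

```text
t: 6.25
ee_pos: [0.4694, -0.1183, 0.3036]
eef_rot: [179.9, -0.3, 12.3]
wrist_force: [-0.0, -1.1, 0.1]
finger_gap: 0.0854
```

```bash
python3 go.py 664.2 -158.8 300 -13
```

```text
t 6.25 pos [ 469.4 -118.3  303.6] rpy [179.88  -0.28  12.29] F [-0.  -1.1  0.1] gap 85.4 J [  6.  43.   7. 111. -11.  27. -56.]
turn z rad 0.441 (min rows 3.5) | after turn: x 198.9 y -4.4 z 3.6 mm (rows 4.8)
```

servo_tool([
  [0,0,0.11,0,0,0,1],
  [0,0,0.11,0,0,0,1],
  [0,0,0.11,0,0,0,1],
  [0,0,0.11,0,0,0,1],
  [0,0,0,33,-0.7,0,1],
  [0,0,0,33,-0.7,0,1],
  [0,0,0,33,-0.7,0,1],
  [0,0,0,33,-0.7,0,1],
  [0,0,0,33,-0.7,0,1],
  [0,0,0,33.5,-0.7,0,1],
  [0,0,0,0,0,0,1],
  [0,0,0,0,0,0,1],
])

```text
t: 7.25
ee_pos: [0.6626, -0.1583, 0.2983]
eef_rot: [180.0, 0.0, -12.9]
wrist_force: [-0.1, 1.4, 0.0]
finger_gap: 0.0855
```

```bash
python3 go.py 664.2 -158.8 193 -13; python3 - <<'E'
from plant import robot
import cv2
from h import *
for n in("top","side"):
  c=robot.camera(n); cv2.imwrite(f"pics/{n}2.png",c["frame"][:,:,::-1])
  P=cloud(c,np.ones((480,640),bool))[0]*1000
  k=(np.hypot(P[:,0]-469,P[:,1]+118)<45)&(P[:,2]>18)&(P[:,2]<70)
  if k.sum()>20: r=cv2.minAreaRect(P[k][:,:2].astype(np.float32)); print(n,"lug",np.round(r[0],1),np.round(r[1],1),round(r[2],1),k.sum(),P[k][:,2].max())
E
```

```text
t 7.25 pos [ 662.6 -158.3  298.3] rpy [ 1.7999e+02  4.0000e-02 -1.2890e+01] F [-0.1  1.4  0. ] gap 85.5 J [  4.  59.  18.  66. -19.  58. -79.]
turn z rad 0.002 (min rows 0.0) | after turn: x 1.7 y 0.1 z 105.3 mm (rows 2.5)
side lug [ 470.5 -119.7] [56.5 19.1] 10.9 468 66.56719737473516
```

View pics/side2.png

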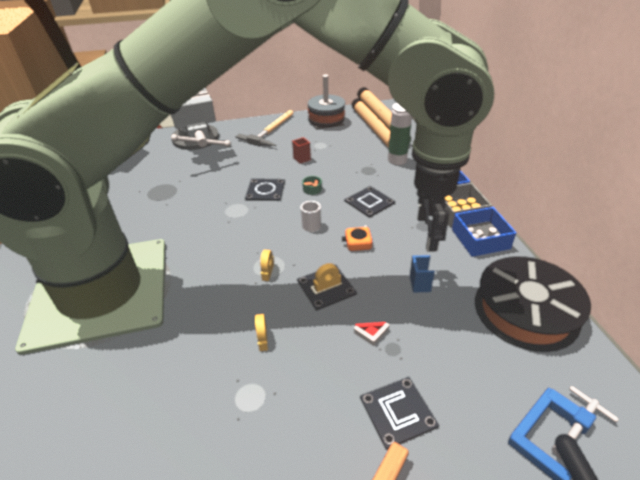

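The lug is standing centred in its outline at (326,280). The open jaws are above the channel at (422,270) with room to the spool, so I'll descend and grip.

servo_tool([
  [0,0,0,1.5,0,20,1],
  [0,0,0,0,0,20,1],
  [0,0,0,0,0,20,1],
  [0,0,0,0,0,18,1],
  [0,0,0,0,0,15,1],
  [0,0,0,0,0,12,1],
  [0,0,0,0,0,0,1],
  [0,0,0,0,0,0,0],
  [0,0,0,0,0,0,0],
  [0,0,0,0,0,0,0],
  [0,0,0,0,0,0,0],
  [0,0,0,0,0,0,0],
])

```text
t: 8.35
ee_pos: [0.6639, -0.1584, 0.1958]
eef_rot: [-180.0, -0.1, -12.9]
wrist_force: [-0.7, 0.7, 7.1]
finger_gap: 0.0496
```

```bash
python3 go.py 513.9 -421.1 290 7.5
```

```text
t 8.35 pos [ 663.9 -158.4  195.8] rpy [-1.7998e+02 -9.0000e-02 -1.2900e+01] F [-0.7  0.7  7.1] gap 49.6 J [  4.  66.  16.  69. -20.  47. -78.]
turn z rad -0.356 (min rows 2.8) | after turn: x -183.0 y 240.9 z -94.2 mm (rows 7.6)
```

servo_tool([
  [0,0,0,0,0,-10,0],
  [0,0,-0.09,0,0,-16,0],
  [0,0,-0.09,0,0,-20,0],
  [0,0,-0.09,0,0,-24,0],
  [0,0,-0.086,0,0,-24,0],
  [0,0,0,0,0,0,0],
  [0,0,0,0,0,0,0],
])

```text
t: 8.93
ee_pos: [0.6636, -0.1586, 0.2903]
eef_rot: [180.0, -0.1, 7.4]
wrist_force: [-0.2, -0.6, -4.4]
finger_gap: 0.0494
```

```bash
python3 held.py 100 120 100; python3 go.py 513.9 -421.1 290 7.5
python3 - <<'E'
from h import *
for n in("top","side"):
    c=pickle.load(open(n+"0.pkl","rb")); P=cloud(c,np.ones((480,640),bool))[0]*1000
    k=(np.abs(P[:,0]-514)<40)&(P[:,1]<-470)&(P[:,1]>-540)&(P[:,2]>4)
    for y in range(-540,-470,10):
        q=k&(P[:,1]>y)&(P[:,1]<=y+10)
        if q.sum()>3: print(n,y,"x",P[q][:,0].min().round(),P[q][:,0].max().round(),"zmax",P[q][:,2].max().round(1),q.sum())
E
```

```text
side 124 x [-18.7  12.3] y [-22.7  26.2] z [102.2 155. ] zrel [-188.1 -135.3]
   bottom [[-21.0, 141.7], [-14.0, 109.4], [-7.0, 104.4], [0.0, 101.4], [7.0, 103.0], [14.0, 106.6]]
   zrel -150 x [-17.4   7.4] y [-21.1  -6.4]
   zrel -140 x [-18.8   7.4] y [-22.8  25.7]
top few 0
t 9.03 pos [ 663.3 -158.3  288. ] rpy [-1.7997e+02  5.0000e-02  7.4100e+00] F [-0.4  0.1 -3.5] gap 49.4 J [  6.  59.  13.  67. -13.  56. -63.]
turn z rad -0.002 (min rows 0.0) | after turn: x -182.4 y 241.0 z -2.0 mm (rows 7.2)
top -540 x 479.0 550.0 zmax 9.4 14
top -530 x 487.0 538.0 zmax 7.7 8
top -520 x 475.0 543.0 zmax 37.7 11
top -510 x 475.0 553.0 zmax 39.4 31
top -500 x 475.0 550.0 zmax 39.7 49
top -490 x 475.0 545.0 zmax 39.0 46
top -480 x 476.0 542.0 zmax 37.5 22
side -520 x 474.0 484.0 zmax 36.4 40
side -510 x 474.0 496.0 zmax 36.5 91
side -500 x 474.0 498.0 zmax 36.6 106
side -490 x 475.0 491.0 zmax 36.6 56
side -480 x 474.0 504.0 zmax 31.1 24
```

servo_tool([
  [0,0,0,-20.3,26.8,0,0],
  [0,0,0,-20.3,26.8,0,0],
  [0,0,0,-20.3,26.8,0,0],
  [0,0,0,-20.3,26.8,0,0],
  [0,0,0,-20.3,26.8,0,0],
  [0,0,0,-20.3,26.8,0,0],
  [0,0,0,-20.3,26.8,0,0],
  [0,0,0,-20.3,26.8,0,0],
  [0,0,0,-20.3,26.8,0,0],
  [0,0,0,0,0,0,0],
  [0,0,0,0,0,0,0],
])

```text
t: 9.95
ee_pos: [0.5124, -0.4229, 0.2874]
eef_rot: [-180.0, 0.1, 7.3]
wrist_force: [0.3, 1.1, -3.5]
finger_gap: 0.0496
```

```bash
python3 held.py 100 120 100; python3 go.py 513.9 -421.1 204 7.5
```

```text
side 392 x [-18.8  11.5] y [-23.2  26.7] z [ 95.3 152.8] zrel [-192.1 -134.6]
   bottom [[-21.0, 109.0], [-14.0, 100.2], [-7.0, 96.6], [0.0, 101.2], [7.0, 95.4], [14.0, 94.0]]
   zrel -190 x [-17.8  12.7] y [-20.7  26.8]
   zrel -180 x [-19.   10.2] y [-20.9  26.8]
   zrel -170 x [-18.5   7.2] y [-20.2  26.5]
   zrel -160 x [-18.8   5.9] y [-20.6  26. ]
   zrel -150 x [-18.7   5.1] y [-20.7  25.7]
   zrel -140 x [-18.8   2.7] y [-23.4  25.4]
top few 1
t 10.05 pos [ 514.2 -420.6  287.7] rpy [-1.7991e+02  2.0000e-02  7.4800e+00] F [ 0.3  0.9 -3.2] gap 49.5 J [ 33.  57.   9.  71. -10.  53. -39.]
turn z rad -0.000 (min rows 0.0) | after turn: x -0.4 y 0.4 z 83.7 mm (rows 2.0)
```

servo_tool([
  [0,0,0,-0.4,0.4,20,0],
  [0,0,0,0,0,20,0],
  [0,0,0,0,0,17,0],
  [0,0,0,0,0,14,0],
  [0,0,0,0,0,10,0],
  [0,0,0,0,0,0,0],
  [0,0,0,0,0,0,0],
  [0,0,0,0,0,0,0],
])

```text
t: 10.72
ee_pos: [0.5138, -0.4219, 0.2083]
eef_rot: [180.0, -0.0, 7.5]
wrist_force: [-0.8, -0.2, -2.9]
finger_gap: 0.0491
```

servo_tool([
  [0,0,0,0,0,1,0],
  [0,0,0,0,0,0,0],
  [0,0,0,0,0,0,0],
])

```text
t: 10.97
ee_pos: [0.5136, -0.4219, 0.2069]
eef_rot: [180.0, -0.0, 7.5]
wrist_force: [-0.4, 0.4, -2.7]
finger_gap: 0.0494
```

servo_tool([
  [0,0,0,0,0,1.5,0],
  [0,0,0,0,0,0,0],
  [0,0,0,0,0,1,0],
  [0,0,0,0,0,0,0],
])

```text
t: 11.3
ee_pos: [0.5135, -0.4218, 0.2039]
eef_rot: [-180.0, -0.0, 7.5]
wrist_force: [-0.1, 0.3, -3.4]
finger_gap: 0.0494
```

servo_tool([
  [0,0,0,0,0,0.7,0],
  [0,0,0,0,0,0,0],
  [0,0,0,0,0,0,0],
])

```text
t: 11.55
ee_pos: [0.5135, -0.4219, 0.2038]
eef_rot: [-180.0, -0.0, 7.5]
wrist_force: [-2.6, 1.9, 5.9]
finger_gap: 0.0493
```

Contact. I'll open only part way because the brush is nearby, then lift.

servo_tool([
  [0,0,0,0,0,0,0.65],
  [0,0,0,0,0,0,0.7],
  [0,0,0,0,0,0,0.72],
  [0,0,0,0,0,0,0.72],
  [0,0,0,0,0,-8,0.72],
  [0,0,0,0,0,-20,0.72],
  [0,0,0,0,0,-30,0.72],
  [0,0,0,0,0,-38,0.72],
  [0,0,0,0,0,0,0.72],
])

```text
t: 12.3
ee_pos: [0.5142, -0.4227, 0.3065]
eef_rot: [179.6, -0.3, 7.5]
wrist_force: [1.2, -0.1, 0.9]
finger_gap: 0.0619
```

```bash
python3 go.py 483.7 94.1 300 60
```

```text
t 12.30 pos [ 514.2 -422.7  306.5] rpy [179.62  -0.35   7.48] F [ 1.2 -0.1  0.9] gap 61.9 J [ 33.  56.   9.  71.  -9.  54. -39.]
turn z rad -0.917 (min rows 7.3) | after turn: x 432.3 y -284.8 z 6.5 mm (rows 12.4)
```

servo_tool([
  [0,0,-0.115,0,0,0,1],
  [0,0,-0.115,0,0,0,1],
  [0,0,-0.115,0,0,0,1],
  [0,0,-0.115,0,0,0,1],
  [0,0,-0.115,0,0,0,1],
  [0,0,-0.115,0,0,0,1],
  [0,0,-0.115,0,0,0,1],
  [0,0,-0.115,0,0,0,1],
  [0,0,0,31,-20.5,0,1],
  [0,0,0,31,-20.5,0,1],
  [0,0,0,31,-20.5,0,1],
  [0,0,0,31,-20.5,0,1],
])

```text
t: 13.3
ee_pos: [0.5034, -0.2721, 0.2999]
eef_rot: [180.0, -0.0, 60.2]
wrist_force: [2.0, -0.1, -0.7]
finger_gap: 0.0848
```

servo_tool([
  [0,0,0,31,-20.5,0,1],
  [0,0,0,31,-20.5,0,1],
  [0,0,0,31,-20.5,0,1],
  [0,0,0,31,-20.5,0,1],
  [0,0,0,31,-20.5,0,1],
  [0,0,0,31,-20.5,0,1],
  [0,0,0,31,-20.5,0,1],
  [0,0,0,31,-20.5,0,1],
  [0,0,0,31,-20.5,0,1],
  [0,0,0,31,-20.5,0,1],
  [0,0,0,0,0,0,1],
  [0,0,0,0,0,0,1],
])

```text
t: 14.3
ee_pos: [0.4799, 0.0992, 0.2997]
eef_rot: [180.0, -0.1, 60.4]
wrist_force: [0.2, -1.6, 0.2]
finger_gap: 0.0855
```

```bash
python3 go.py 483.7 94.1 193 60;  python3 - <<'E'
from plant import robot
from h import *
for n in("top","side"):
  c=robot.camera(n); cv2.imwrite(f"pics/{n}3.png",c["frame"][:,:,::-1])
  P=cloud(c,np.ones((480,640),bool))[0]*1000
  k=(np.hypot(P[:,0]-514,P[:,1]+421)<45)&(P[:,2]>18)&(P[:,2]<75)
  if k.sum()>20: r=cv2.minAreaRect(P[k][:,:2].astype(np.float32)); print(n,"ch",np.round(r[0],1),np.round(r[1],1),round(r[2],1),k.sum(),P[k][:,2].max())
E
```

```text
t 14.30 pos [479.9  99.2 299.7] rpy [ 1.7998e+02 -5.0000e-02  6.0410e+01] F [ 0.2 -1.6  0.2] gap 85.5 J [-17.  43.   3. 110.  -4.  27. -41.]
turn z rad 0.007 (min rows 0.1) | after turn: x -2.5 y 5.8 z 106.7 mm (rows 2.6)
top ch [ 513.4 -422.8] [38.7 53.8] 7.3 399 73.3657324604271
side ch [ 513.8 -423.2] [39.5 53.1] 6.1 1065 70.51150495477943
```

View pics/side3.png

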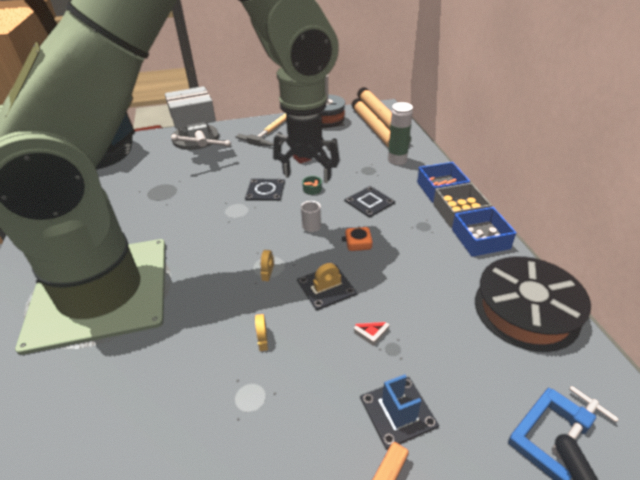

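The channel stands in the U at (402,402), within 2 mm of its outline. Next is the round tube.

servo_tool([
  [0,0,0,-2.5,5.8,20,1],
  [0,0,0,0,0,20,1],
  [0,0,0,0,0,20,1],
  [0,0,0,0,0,19,1],
  [0,0,0,0,0,15,1],
  [0,0,0,0,0,12,1],
  [0,0,0,0,0,0,1],
  [0,0,0,0,0,0,0],
  [0,0,0,0,0,0,0],
  [0,0,0,0,0,0,0],
  [0,0,0,0,0,0,0],
  [0,0,0,0,0,0,0],
])

```text
t: 15.4
ee_pos: [0.484, 0.0921, 0.1944]
eef_rot: [179.9, -0.0, 60.2]
wrist_force: [-3.2, -1.6, 13.5]
finger_gap: 0.0475
```

servo_tool([
  [0,0,0,0,0,0,0],
  [0,0,0,0,0,-10,0],
  [0,0,0,0,0,-20,0],
  [0,0,0,0,0,-24,0],
  [0,0,0,0,0,-24,0],
  [0,0,0,0,0,-16,0],
  [0,0,0,0,0,0,0],
  [0,0,0,0,0,0,0],
])

```text
t: 16.07
ee_pos: [0.4839, 0.0923, 0.2883]
eef_rot: [179.9, -0.1, 60.2]
wrist_force: [0.3, 0.4, -1.6]
finger_gap: 0.0473
```

```bash
python3 held.py 0 180 -1 ; python3 go.py 396 279.3 290 60
```

```text
side 1371 x [-20.6  26. ] y [-55.4  57.2] z [ 95.1 202.1] zrel [-193.3  -86.2]
   bottom [[-21.0, 96.6], [-14.0, 98.2], [-7.0, 100.6], [0.0, 98.0], [7.0, 132.7], [14.0, 134.8], [21.0, 128.1], [28.0, 128.0]]
   zrel -190 x [-21.3   2.1] y [-18.1  24.3]
   zrel -180 x [-20.5  -1.4] y [-17.5  24.3]
   zrel -170 x [-22.2  24.7] y [-32.4  36.9]
   zrel -160 x [-21.2  26.2] y [-34.1  38.4]
   zrel -150 x [-20.   26.7] y [-35.9  38.8]
   zrel -140 x [-20.9  26.4] y [-34.6  38.4]
   zrel -130 x [-14.4   9.4] y [-51.9  55.9]
   zrel -120 x [-14.7  12.4] y [-55.   57.8]
top few 0
t 16.17 pos [483.8  92.3 287. ] rpy [-1.7997e+02  1.0000e-02  6.0210e+01] F [-0.   0.1 -2.4] gap 47.5 J [-16.  45.   3. 110.  -4.  26. -40.]
turn z rad 0.004 (min rows 0.0) | after turn: x 118.1 y -169.5 z -3.0 mm (rows 5.0)
```

servo_tool([
  [0,0,0,19.3,-28.3,0,0],
  [0,0,0,19.3,-28.3,0,0],
  [0,0,0,19.3,-28.3,0,0],
  [0,0,0,19.3,-28.3,0,0],
  [0,0,0,19.3,-28.3,0,0],
  [0,0,0,19.3,-28.3,0,0],
  [0,0,0,0,0,20,0],
  [0,0,0,0,0,20,0],
  [0,0,0,0,0,20,0],
  [0,0,0,0,0,14,0],
  [0,0,0,0,0,5,0],
  [0,0,0,0,0,0,0],
])

```text
t: 17.17
ee_pos: [0.3939, 0.277, 0.207]
eef_rot: [-179.9, 0.1, 60.2]
wrist_force: [0.1, -0.0, -1.7]
finger_gap: 0.0475
```

servo_tool([
  [0,0,0,0,0,0,0],
  [0,0,0,0,0,0,0],
])

```text
t: 17.33
ee_pos: [0.3942, 0.2773, 0.209]
eef_rot: [180.0, -0.0, 60.2]
wrist_force: [0.1, -0.5, -2.1]
finger_gap: 0.0477
```

```bash
python3 go.py 396 279.3 203 60;  python3 held.py 0 180 -1; python3 - <<'E'
from plant import robot
from h import *
c=robot.camera("side"); cv2.imwrite("pics/s4.png",cv2.resize(c["frame"][120:260,190:370,::-1],None,fx=4,fy=4,interpolation=cv2.INTER_CUBIC))
E
```

```text
t 17.33 pos [394.2 277.3 209. ] rpy [ 1.7999e+02 -5.0000e-02  6.0200e+01] F [ 0.1 -0.5 -2.1] gap 47.7 J [-41.  53.   3. 114. -12.  13. -56.]
turn z rad 0.003 (min rows 0.0) | after turn: x 2.6 y 0.5 z 6.0 mm (rows 0.2)
side 1708 x [-53.6  41.4] y [-56.2  57.3] z [ -2.7 121.9] zrel [-211.7  -87.1]
   bottom [[-28.0, -1.0], [-21.0, 2.5], [-14.0, 5.2], [-7.0, 3.4], [0.0, -1.6], [7.0, -0.6], [14.0, -1.8], [21.0, -1.8], [28.0, -0.2]]
   zrel -190 x [-20.7   5. ] y [-16.5  25.3]
   zrel -180 x [-21.7  -5.1] y [-16.5  27.6]
   zrel -170 x [-20.9   6.7] y [-33.6  37.4]
   zrel -160 x [-22.1  27.8] y [-38.   39.3]
   zrel -150 x [-21.2  28. ] y [-37.5  39.1]
   zrel -140 x [-20.2  24. ] y [-39.3  39.1]
   zrel -130 x [-15.5   9.7] y [-53.9  56.5]
   zrel -120 x [-16.4  10.9] y [-56.6  59.3]
top 1288 x [-56.6   7.1] y [-57.   57.1] z [ -4. 116.] zrel [-213.  -93.]
   bottom [[-28.0, -1.1], [-21.0, -0.4], [-14.0, -0.6], [-7.0, -2.8], [0.0, -2.2], [7.0, -3.7]]
   zrel -190 x [-21.3  -8.7] y [-15.1  21.5]
   zrel -180 x [-21.   -6.5] y [-16.4  22.1]
   zrel -170 x [-20.7  -6.9] y [-35.9  32.7]
   zrel -160 x [-21.6  -8.2] y [-27.9  37. ]
   zrel -150 x [-21.2  -9.3] y [-28.2  30.5]
   zrel -140 x [-21.1 -12. ] y [-32.8  27.3]
   zrel -130 x [-18.1  -2.6] y [-54.4  53.3]
   zrel -120 x [-15.1   4.6] y [-55.8  55.2]
```

View pics/s4.png

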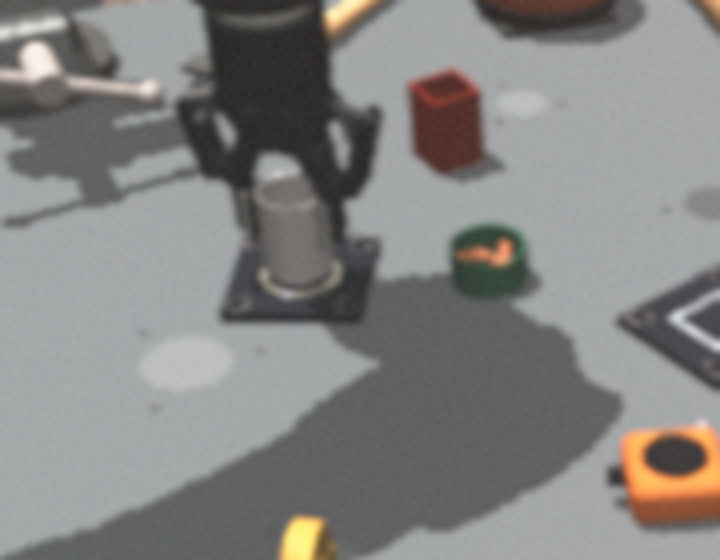

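The tube hovers just over its circle at crop (298,275) and is centred. I'll lower it until contact.

servo_tool([
  [0,0,0,0,0.5,2,0],
  [0,0,0,0,0,1.5,0],
  [0,0,0,0,0,1,0],
  [0,0,0,0,0,0,0],
  [0,0,0,0,0,0,0],
])

```text
t: 17.9
ee_pos: [0.3945, 0.277, 0.2038]
eef_rot: [-180.0, 0.0, 60.2]
wrist_force: [-0.1, 0.3, -1.5]
finger_gap: 0.0474
```

servo_tool([
  [0,0,0,0,0,1,0],
  [0,0,0,0,0,0,0],
  [0,0,0,0,0,0,0],
])

```text
t: 18.15
ee_pos: [0.3945, 0.277, 0.2028]
eef_rot: [-180.0, -0.0, 60.2]
wrist_force: [-0.8, 0.2, -2.2]
finger_gap: 0.0478
```

servo_tool([
  [0,0,0,0,0,0.7,0],
  [0,0,0,0,0,0,0],
  [0,0,0,0,0,0,0],
])

```text
t: 18.4
ee_pos: [0.3945, 0.277, 0.2025]
eef_rot: [180.0, -0.0, 60.2]
wrist_force: [-1.5, -0.1, 8.6]
finger_gap: 0.0475
```

servo_tool([
  [0,0,0,0,0,0,0.7],
  [0,0,0,0,0,0,0.85],
  [0,0,0,0,0,0,1],
  [0,0,0,0,0,0,1],
  [0,0,0,0,0,0,1],
  [0,0,0,0,0,-10,1],
  [0,0,0,0,0,-25,1],
  [0,0,0,0,0,-30,1],
  [0,0,0,0,0,-32,1],
  [0,0,0,0,0,0,1],
])

```text
t: 19.23
ee_pos: [0.3949, 0.2771, 0.3043]
eef_rot: [179.9, -0.3, 60.2]
wrist_force: [-0.3, -0.1, 0.8]
finger_gap: 0.0857
```

```bash
python3 go.py 528.2 413.5 300 108.5
```

```text
t 19.23 pos [394.9 277.1 304.3] rpy [179.87  -0.33  60.19] F [-0.3 -0.1  0.8] gap 85.7 J [-43.  43.   7. 111. -11.  27. -57.]
turn z rad -0.843 (min rows 6.7) | after turn: x 87.1 y 169.6 z 4.3 mm (rows 4.6)
```

servo_tool([
  [0,0,-0.12,0,0,0,1],
  [0,0,-0.12,0,0,0,1],
  [0,0,-0.12,0,0,0,1],
  [0,0,-0.12,0,0,0,1],
  [0,0,-0.12,0,0,0,1],
  [0,0,-0.12,0,0,0,1],
  [0,0,-0.123,0,0,0,1],
  [0,0,0,0,0,0,1],
])

```text
t: 19.9
ee_pos: [0.3946, 0.2767, 0.2998]
eef_rot: [180.0, -0.0, 108.8]
wrist_force: [0.3, -0.2, -0.1]
finger_gap: 0.0854
```

servo_tool([
  [0,0,0,14.5,28.3,0,1],
  [0,0,0,14.5,28.3,0,1],
  [0,0,0,14.5,28.3,0,1],
  [0,0,0,14.5,28.3,0,1],
  [0,0,0,14.5,28.3,0,1],
  [0,0,0,14.5,28.3,0,1],
  [0,0,0,0,0,0,1],
  [0,0,0,0,0,0,1],
])

```text
t: 20.57
ee_pos: [0.528, 0.414, 0.2988]
eef_rot: [-180.0, -0.0, 108.3]
wrist_force: [0.6, -0.5, 0.2]
finger_gap: 0.0852
```

```bash
python3 go.py 528.2 413.5 193 108.5;  python3 - <<'E'
from plant import robot
from h import *
for n in("top","side"):
  c=robot.camera(n); cv2.imwrite(f"pics/{n}5.png",c["frame"][:,:,::-1])
  P=cloud(c,np.ones((480,640),bool))[0]*1000
  k=(np.hypot(P[:,0]-396,P[:,1]-279)<45)&(P[:,2]>18)&(P[:,2]<75)
  if k.sum()>20: r=cv2.minAreaRect(P[k][:,:2].astype(np.float32)); print(n,"rt",np.round(r[0],1),np.round(r[1],1),round(r[2],1),k.sum(),P[k][:,2].max())
E
```

```text
t 20.57 pos [528.  414.  298.8] rpy [-1.7999e+02 -2.0000e-02  1.0833e+02] F [ 0.6 -0.5  0.2] gap 85.2 J [-38.  56.  -6.  69.   6.  55. -27.]
turn z rad -0.003 (min rows 0.0) | after turn: x -0.5 y 0.0 z 105.8 mm (rows 2.5)
top rt [395.8 278.3] [46.8 48.1] 0.2 304 72.0379659912982
side rt [398.7 278.5] [51.  47.3] 61.2 410 69.91890750672536
```

View pics/side5.png

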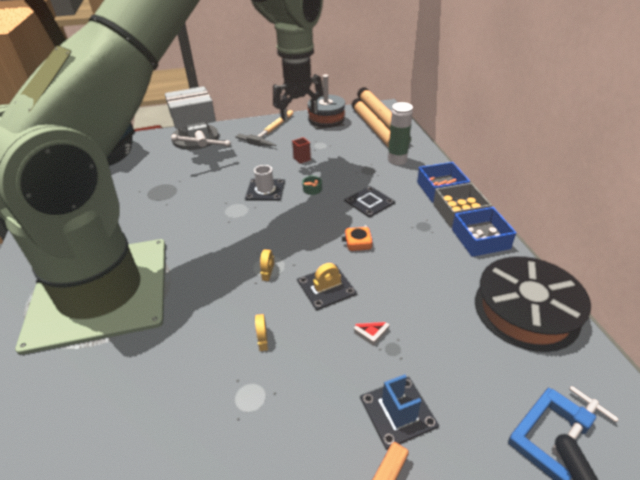

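The round tube stands on its circle at (264,180), within about 2 mm. Now I'll grip the square tube at (301,150).

servo_tool([
  [0,0,0,-0.5,0,20,1],
  [0,0,0,0,0,20,1],
  [0,0,0,0,0,20,1],
  [0,0,0,0,0,18,1],
  [0,0,0,0,0,15,1],
  [0,0,0,0,0,12,1],
  [0,0,0,0,0,0,1],
  [0,0,0,0,0,0,0],
  [0,0,0,0,0,0,0],
  [0,0,0,0,0,0,0],
  [0,0,0,0,0,0,0],
  [0,0,0,0,0,0,0],
])

```text
t: 21.67
ee_pos: [0.5283, 0.413, 0.1952]
eef_rot: [179.9, -0.0, 108.5]
wrist_force: [-1.6, -1.9, 7.9]
finger_gap: 0.0395
```

servo_tool([
  [0,0,0,0,0,0,0],
  [0,0,0,0,0,0,0],
  [0,0,0,0,0,-10,0],
  [0,0,-0.03,0,0,-20,0],
  [0,0,-0.03,0,0,-24,0],
  [0,0,-0.03,0,0,-24,0],
  [0,0,-0.035,0,0,-16,0],
  [0,0,0,0,0,0,0],
  [0,0,0,0,0,0,0],
])

```text
t: 22.42
ee_pos: [0.5281, 0.4128, 0.2891]
eef_rot: [179.9, -0.0, 115.6]
wrist_force: [0.3, -0.3, -2.2]
finger_gap: 0.0394
```

```bash
python3 held.py 0 12 100 ; python3 go.py 654.2 149.6 290 115.6
```

```text
side 267 x [-21.9  22.3] y [-21.5  18.3] z [ 99.1 164.8] zrel [-190.1 -124.3]
   bottom [[-21.0, 102.5], [-14.0, 100.0], [-7.0, 101.2], [0.0, 100.9], [7.0, 101.5], [14.0, 97.8], [21.0, 134.1]]
   zrel -190 x [-22.2   8.8] y [-21.6  12.8]
   zrel -180 x [-21.5  -8.7] y [-20.5  11.7]
   zrel -170 x [-21.2 -14.1] y [-19.5  16.6]
   zrel -160 x [-20.9  22.3] y [-19.8  17.6]
   zrel -150 x [-21.7  23.4] y [-18.2  18.3]
   zrel -140 x [-21.3  20.7] y [-22.8  18.7]
top 167 x [-20.1   1.7] y [-22.   18.2] z [101.2 155.7] zrel [-188.  -133.5]
   bottom [[-21.0, 107.0], [-14.0, 107.7], [-7.0, 115.2], [0.0, 100.1]]
   zrel -190 x [-19.4   2.6] y [-21.9  16.7]
   zrel -180 x [-19.9   1.9] y [-21.7  16.5]
   zrel -170 x [-20.4   1.1] y [-22.3  17. ]
   zrel -160 x [-19.9  -2.6] y [-20.5  16.9]
   zrel -150 x [-20.   -8.7] y [-19.9  16.3]
   zrel -140 x [-19.9  -7.9] y [-21.9  18.8]
t 22.52 pos [527.9 412.7 287.5] rpy [-1.7994e+02  1.0000e-02  1.1562e+02] F [-0.4 -0.3 -1.3] gap 39.6 J [-38.  57.  -8.  70.   8.  54. -21.]
turn z rad 0.000 (min rows 0.0) | after turn: x -291.8 y 0.2 z -2.5 mm (rows 7.0)
```

servo_tool([
  [0,0,0,-32.4,0,0,0],
  [0,0,0,-32.4,0,0,0],
  [0,0,0,-32.4,0,0,0],
  [0,0,0,-32.4,0,0,0],
  [0,0,0,-32.4,0,0,0],
  [0,0,0,-32.4,0,0,0],
  [0,0,0,-32.4,0,0,0],
  [0,0,0,-32.4,0,0,0],
  [0,0,0,-32.4,0,0,0],
  [0,0,0,0,0,0,0],
  [0,0,0,0,0,0,0],
])

```text
t: 23.43
ee_pos: [0.6548, 0.1481, 0.2869]
eef_rot: [-179.9, 0.0, 115.5]
wrist_force: [0.9, 1.8, -2.1]
finger_gap: 0.0392
```

servo_tool([
  [0,0,0,0,0,20,0],
  [0,0,0,0,0,20,0],
  [0,0,0,0,0,20,0],
  [0,0,0,0,0,14,0],
  [0,0,0,0,0,5,0],
  [0,0,0,0,0,0,0],
  [0,0,0,0,0,0,0],
  [0,0,0,0,0,0,0],
])

```text
t: 24.1
ee_pos: [0.6547, 0.1503, 0.2102]
eef_rot: [179.9, 0.0, 115.7]
wrist_force: [-0.4, -0.2, -2.1]
finger_gap: 0.0394
```

```bash
python3 go.py 654.2 149.6 203 115.6
```

```text
t 24.10 pos [654.7 150.3 210.2] rpy [179.91   0.   115.67] F [-0.4 -0.2 -2.1] gap 39.4 J [-11.  63. -10.  71.  13.  46.   1.]
turn z rad 0.001 (min rows 0.0) | after turn: x -0.5 y -0.7 z 7.2 mm (rows 0.2)
```

servo_tool([
  [0,0,0,-0.5,-0.7,2,0],
  [0,0,0,0,0,2,0],
  [0,0,0,0,0,1,0],
  [0,0,0,0,0,0,0],
  [0,0,0,0,0,0,0],
])

```text
t: 24.52
ee_pos: [0.654, 0.1493, 0.2042]
eef_rot: [180.0, -0.0, 115.7]
wrist_force: [-1.0, 0.2, -2.2]
finger_gap: 0.0396
```

servo_tool([
  [0,0,0,0,0,1,0],
  [0,0,0,0,0,0,0],
  [0,0,0,0,0,0,0],
])

```text
t: 24.77
ee_pos: [0.6541, 0.1493, 0.2032]
eef_rot: [180.0, -0.0, 115.7]
wrist_force: [0.6, 0.3, -1.5]
finger_gap: 0.0398
```

servo_tool([
  [0,0,0,0,0,0.8,0],
  [0,0,0,0,0,0,0],
  [0,0,0,0,0,0,0],
])

```text
t: 25.02
ee_pos: [0.6541, 0.1493, 0.2032]
eef_rot: [180.0, 0.0, 115.7]
wrist_force: [-3.8, -1.2, 11.6]
finger_gap: 0.0394
```

servo_tool([
  [0,0,0,0,0,-0.3,0],
  [0,0,0,0,0,0,0.6],
  [0,0,0,0,0,0,0.8],
  [0,0,0,0,0,0,1],
  [0,0,0,0,0,0,1],
  [0,0,0,0,0,0,1],
  [0,0,0,0,0,-10,1],
  [0,0,0,0,0,-25,1],
  [0,0,0,0,0,-30,1],
  [0,0,0,0,0,-35,1],
  [0,0,0,0,0,-35,1],
  [0,0,0,0,0,0,1],
])

```text
t: 26.02
ee_pos: [0.6547, 0.1495, 0.3453]
eef_rot: [179.5, 0.1, 115.6]
wrist_force: [0.6, -0.4, -0.6]
finger_gap: 0.0853
```

```bash
python3 go.py 200 550 340 115
```

```text
t 26.02 pos [654.7 149.5 345.3] rpy [1.7946e+02 8.0000e-02 1.1564e+02] F [ 0.6 -0.4 -0.6] gap 85.3 J [-11.  53. -12.  66.  11.  61.   3.]
turn z rad 0.011 (min rows 0.1) | after turn: x 555.1 y -242.8 z 5.3 mm (rows 14.5)
```

servo_tool([
  [0,0,0,35,-6,0,1],
  [0,0,0,35,-6,0,1],
  [0,0,0,35,-6,0,1],
  [0,0,0,35,-6,0,1],
  [0,0,0,35,-6,0,1],
  [0,0,0,35,-6,0,1],
  [0,0,0,0,0,0,1],
  [0,0,0,0,0,0,1],
])

```text
t: 26.68
ee_pos: [0.5295, 0.3246, 0.3384]
eef_rot: [180.0, -0.0, 115.8]
wrist_force: [-0.0, -1.7, 0.5]
finger_gap: 0.0854
```

```bash
python3 - <<'E'
from plant import robot
from h import *
for n in("top","side"):
  c=robot.camera(n); cv2.imwrite(f"pics/{n}6.png",c["frame"][:,:,::-1])
  P=cloud(c,np.ones((480,640),bool))[0]*1000
  for m,(x,y,lo) in dict(round=(396,279.3,18),square=(654.2,149.6,18),channel=(513.9,-421.1,18),lug=(468.7,-118.1,18),tin=(521,248.2,14),tape=(571,2.5,14)).items():
    k=(np.hypot(P[:,0]-x,P[:,1]-y)<45)&(P[:,2]>lo)&(P[:,2]<75)
    if k.sum()>20: r=cv2.minAreaRect(P[k][:,:2].astype(np.float32)); print(n,m,np.round(r[0],1),np.round(r[1],1),round(r[2],1),k.sum(),"ztop",np.percentile(P[k][:,2],97).round(1))
  h=cv2.cvtColor(c["frame"],cv2.COLOR_RGB2HSV)
  vv,uu=np.nonzero(h[:,:,2]<95); p=plane(c,np.c_[uu,vv],.008)[:,:2]*1000
  d=(h[:,:,2]<95).astype(np.uint8)
  for m,(x,y) in dict(round=(396,279.3),square=(654.2,149.6),channel=(513.9,-421.1),lug=(468.7,-118.1)).items():
    q=p[(np.hypot(*(p-[x,y]).T)<70)].astype(np.float32); 
    if len(q)>50: r=cv2.minAreaRect(q); print("  plate",m,np.round(r[0],1),np.round(r[1],1),round(r[2],1))
E
```

```text
top round [403. 260.] [33.3  8.7] 22.4 70 ztop 69.8
top square [652.2 149.8] [41.9 40.3] 24.2 293 ztop 70.6
top channel [ 513.4 -422.5] [38.6 54. ] 6.9 401 ztop 70.9
top lug [ 470.  -119.8] [56.2 16. ] 12.6 209 ztop 67.4
top tin [520.7 248.5] [53.  51.7] 89.4 214 ztop 31.6
top tape [572.6  -1.6] [71.4 64.9] 6.2 578 ztop 34.0
  plate round [391.4 286.8] [125.2 115.1] 75.5
  plate square [649.6 157.3] [138.5 120.4] 29.2
  plate channel [ 515.8 -428. ] [ 95.2 112.5] 7.8
  plate lug [ 467.8 -106.7] [ 95.4 117.2] 12.1
side round [397.7 277.8] [51.4 46.7] 74.1 408 ztop 67.6
side square [653.7 150. ] [45.3 45.1] 23.8 488 ztop 67.5
side channel [ 513.9 -423.2] [39.9 53.2] 6.8 1054 ztop 68.3
side lug [ 470.3 -120.1] [55.6 18.2] 12.8 470 ztop 64.8
side tin [522.8 248.7] [55.2 52.3] 53.3 195 ztop 28.1
side tape [ 5.72e+02 -5.00e-01] [70.4 64.5] 1.7 501 ztop 31.2
  plate round [395.9 270.8] [95.2 93.6] 71.8
  plate square [653.6 155.7] [125.9 119.4] 27.3
  plate channel [ 512.6 -423.2] [93.8 96.9] 7.6
  plate lug [ 467.5 -112.3] [ 98.7 118.7] 12.2
```

View pics/top6.png

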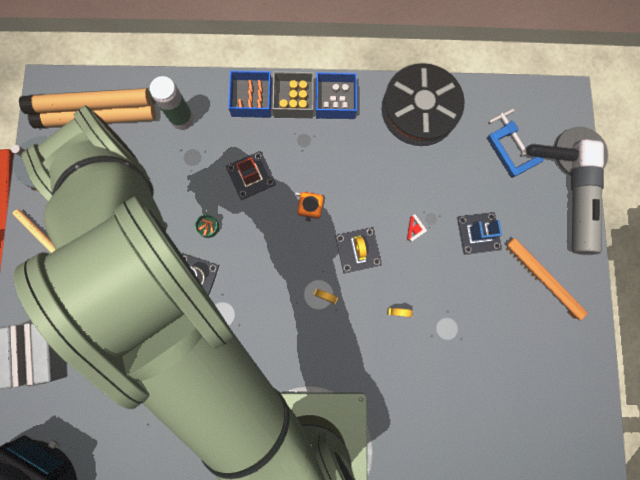

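View pics/side6.png

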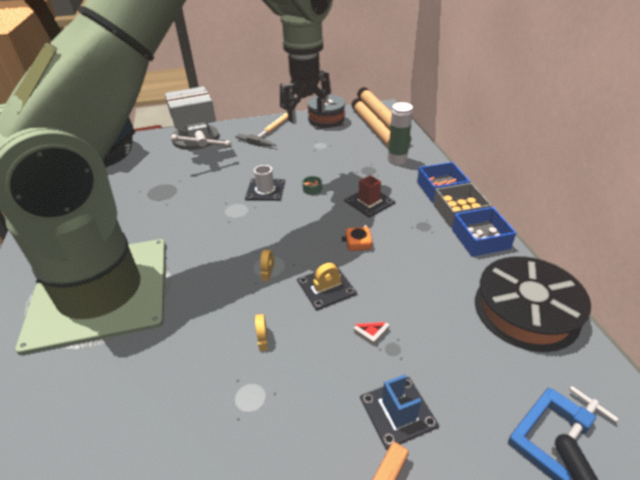

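The top view shows the square tube at (250,172), the lug at (360,247) and the channel at (490,228), all on their plates. The arm hides the round tube from above, but the side view has it at (264,180). I'll enlarge the bases.

```bash
python3 - <<'E'
import cv2,numpy as np
a=cv2.imread("pics/side6.png");t=cv2.imread("pics/top6.png")
f=lambda i,u,v:cv2.resize(i[v-28:v+42,u-46:u+46],(396,300),interpolation=cv2.INTER_CUBIC)
cv2.imwrite("pics/z6.png",np.vstack([np.hstack([f(a,402,400),f(a,327,280)]),np.hstack([f(a,265,178),f(a,370,192)])]))
E
```

```text
(no output)
```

View pics/z6.png

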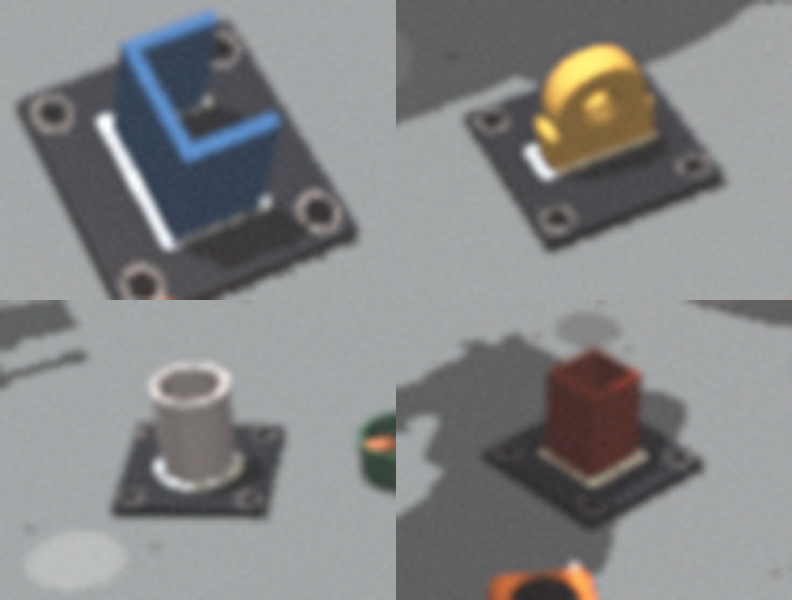

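All four pieces stand upright inside their lines. Handing in.

```bash
python3 -c "
from plant import robot
print(robot.sign_off()); print(robot.get_state()['t'])"
```

```text
the job is handed in; nothing more can be done
None
the job is handed in; nothing more can be done
```

I stood all four pieces on their marked plates and handed the job in at about 27 s of the 118 s allowed. For the lug I used the right-most of the three lookalikes. Each piece was lowered until the wrist felt contact before I opened the jaws.

My last camera checks, set against the outline positions from the start pictures:

| Piece | Offset from outline | Turn error |
|---|---|---|
| Round tube | about 2 mm (side camera) | any turn allowed |
| Square tube | 1–2 mm | about 2° |
| Channel | about 2 mm, opening the way it is drawn | under 1° |
| Lug | about 2.5 mm | under 1° |

All four were upright, and the gripper was well clear of everything. The tin read within 2 mm of its start position. The tape read 3–4 mm off, though the gripper never went near it, so I put that down to shadow and measuring noise.

Two checks fell short:
- **Round tube from above:** the arm hid it from the top camera in the final view. An earlier top view, just after it was placed, had it within about 1 mm.
- **Plate positions:** shadows and the pieces themselves spoiled my final re-measurement of most plates, so it is not reliable. The enlarged side view shows each piece's base inside its white lines. Only the channel plate measured cleanly at the end, about 2 mm from its start.

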